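# Clamp the aerated block and tap in the tapered pegs

## Task

Turn the clamp's handwheel clockwise by its crank until the jaw comes up hard against the aerated block, then back it off about a quarter turn so that the soft block is not crushed, and leave it there. After that, put each aluminium peg, tapered end down, into a hole of the block, one per hole, and tap it down until its collar sits flush on the block all round and it stays there by itself. Leave the mug, the spirit level and the bracket where they are.

Things in the scene. Friction and masses are not known exactly. Their poses are not given: they have to be found in the camera images.
- peg_a: one of 3 or 4 identical bare aluminium pegs (None if absent): tapered round shank 28 mm long, 38 mm across at its bevelled foot, 44.5 just above, 48 at its top; then a collar 57 mm across, 6 thick; then a round flat-topped grip 30 mm across, 26 high. 60 mm overall, 0.18 kg. Stands on the table. Origin: centre of the foot, z up to the grip. Home: collar on the block, origin 28 mm below the mouth.
- peg_b: one of 3 or 4 identical bare aluminium pegs (None if absent): tapered round shank 28 mm long, 38 mm across at its bevelled foot, 44.5 just above, 48 at its top; then a collar 57 mm across, 6 thick; then a round flat-topped grip 30 mm across, 26 high. 60 mm overall, 0.18 kg. Stands on the table. Origin: centre of the foot, z up to the grip. Home: collar on the block, origin 28 mm below the mouth.
- peg_c: one of 3 or 4 identical bare aluminium pegs (None if absent): tapered round shank 28 mm long, 38 mm across at its bevelled foot, 44.5 just above, 48 at its top; then a collar 57 mm across, 6 thick; then a round flat-topped grip 30 mm across, 26 high. 60 mm overall, 0.18 kg. Stands on the table. Origin: centre of the foot, z up to the grip. Home: collar on the block, origin 28 mm below the mouth.
- peg_d: one of 3 or 4 identical bare aluminium pegs (None if absent): tapered round shank 28 mm long, 38 mm across at its bevelled foot, 44.5 just above, 48 at its top; then a collar 57 mm across, 6 thick; then a round flat-topped grip 30 mm across, 26 high. 60 mm overall, 0.18 kg. Stands on the table. Origin: centre of the foot, z up to the grip. Home: collar on the block, origin 28 mm below the mouth.
- hole0 (a point): centre of the mouth of one of the block's four metal-lined tapered holes, 50 mm across, level with the block's top (83 mm above the table), z up; any peg fits. 92 mm apart along the clamp's x, 104 along its y. The lining is sprung: a peg lowered in stops 6 to 11 mm proud and must be pushed or tapped down squarely with 8 to 18 N until its collar meets the block; friction then holds it.
- hole1 (a point): centre of the mouth of one of the block's four metal-lined tapered holes, 50 mm across, level with the block's top (83 mm above the table), z up; any peg fits. 92 mm apart along the clamp's x, 104 along its y. The lining is sprung: a peg lowered in stops 6 to 11 mm proud and must be pushed or tapped down squarely with 8 to 18 N until its collar meets the block; friction then holds it.
- hole2 (a point): centre of the mouth of one of the block's four metal-lined tapered holes, 50 mm across, level with the block's top (83 mm above the table), z up; any peg fits. 92 mm apart along the clamp's x, 104 along its y. The lining is sprung: a peg lowered in stops 6 to 11 mm proud and must be pushed or tapped down squarely with 8 to 18 N until its collar meets the block; friction then holds it.
- hole3 (a point): centre of the mouth of one of the block's four metal-lined tapered holes, 50 mm across, level with the block's top (83 mm above the table), z up; any peg fits. 92 mm apart along the clamp's x, 104 along its y. The lining is sprung: a peg lowered in stops 6 to 11 mm proud and must be pushed or tapped down squarely with 8 to 18 N until its collar meets the block; friction then holds it.
- block_clamp: fixed bench clamp: base plate 200 x 420 x 8 mm, on it a white aerated block (180 along x, 215 along y, top at 83 mm) between a fixed jaw (-y) and a moving jaw (+y), then a blue drive box with the handwheel on top. Origin: under the block's centre, on the table; the wheel's axis is at y = +215 mm.
- handwheel (a joint): angle of the handwheel, rad: grows as it is turned clockwise seen from above, which closes the moving jaw 6 mm a turn. The jaw meets the block, a hard stop, at 25.13 (4 turns from fully open); at the start it reads 0.5 to 9. Turns against about 3 N at the crank grip and stays where it is left.
- wheel_centre (a point): the handwheel's axis at the upper side of its rim, 86 mm above the table; dark steel wheel with three spokes, 122 mm across, turning about the vertical
- crank_top (a point): centre of the top of the handwheel's crank grip: an upright black cylinder 20 mm across, standing 42 mm above the rim (top 131 mm above the table), 46 mm from the wheel's axis; it spins freely about its own axis, so a gripper can hold it and carry it round without turning
- mug: white mug with a handle, 80 mm wide, 92 mm high, origin under its centre; a bystander
- level: aluminium spirit level lying flat, 50 x 230 x 22 mm, origin under its centre; a bystander
- bracket: bright steel L-shaped shelf bracket, its 170 mm arm flat on the table along its y, its 110 mm arm upright, origin on the table 53 mm from the upright arm; a bystander
Mind the look-alikes: they are no part of the job. Leave any black or blue look-alike of the peg_a alone.

How it is judged:
On the way, in this order (a step that is already met when the one before it is completed fails the run):
1. the handwheel has been cranked to its stop (value of joint handwheel above 25.03 rad), for 0.1 s.
2. the handwheel has been backed off a quarter turn (value of joint handwheel between 23.11 and 24.01 rad), for 0.3 s.
At the end, for the whole second after the job is handed in: the handwheel stands a quarter turn (90 degrees, within 25) back from its stop; every peg present is upright (within 4.5 degrees) in a hole of its own, centred within 4 mm, its collar no more than 2.5 mm above the block, at rest (all of step 2 and ((horizontal distance between peg_a and hole0 below 0.004 m and z of peg_a in the frame of hole0 below -0.0255 m) or (horizontal distance between peg_a and hole1 below 0.004 m and z of peg_a in the frame of hole1 below -0.0255 m) or (horizontal distance between peg_a and hole2 below 0.004 m and z of peg_a in the frame of hole2 below -0.0255 m) or (horizontal distance between peg_a and hole3 below 0.004 m and z of peg_a in the frame of hole3 below -0.0255 m)) and angle between each of peg_a, peg_b, peg_c, peg_d's own z axis and vertical below 0.08 rad and linear speed of each of peg_a, peg_b, peg_c, peg_d below 0.02 m/s and ((horizontal distance between peg_b and hole0 below 0.004 m and z of peg_b in the frame of hole0 below -0.0255 m) or (horizontal distance between peg_b and hole1 below 0.004 m and z of peg_b in the frame of hole1 below -0.0255 m) or (horizontal distance between peg_b and hole2 below 0.004 m and z of peg_b in the frame of hole2 below -0.0255 m) or (horizontal distance between peg_b and hole3 below 0.004 m and z of peg_b in the frame of hole3 below -0.0255 m)) and ((horizontal distance between peg_c and hole0 below 0.004 m and z of peg_c in the frame of hole0 below -0.0255 m) or (horizontal distance between peg_c and hole1 below 0.004 m and z of peg_c in the frame of hole1 below -0.0255 m) or (horizontal distance between peg_c and hole2 below 0.004 m and z of peg_c in the frame of hole2 below -0.0255 m) or (horizontal distance between peg_c and hole3 below 0.004 m and z of peg_c in the frame of hole3 below -0.0255 m)) and ((horizontal distance between peg_d and hole0 below 0.004 m and z of peg_d in the frame of hole0 below -0.0255 m) or (horizontal distance between peg_d and hole1 below 0.004 m and z of peg_d in the frame of hole1 below -0.0255 m) or (horizontal distance between peg_d and hole2 below 0.004 m and z of peg_d in the frame of hole2 below -0.0255 m) or (horizontal distance between peg_d and hole3 below 0.004 m and z of peg_d in the frame of hole3 below -0.0255 m))); the robot touches nothing.
It fails at once if a peg was driven into the block before it was clamped, or the clamp was opened with a peg in it (value of joint handwheel below 22.53 rad and (((horizontal distance between peg_a and hole0 below 0.006 m and z of peg_a in the frame of hole0 below -0.024 m) or (horizontal distance between peg_a and hole1 below 0.006 m and z of peg_a in the frame of hole1 below -0.024 m) or (horizontal distance between peg_a and hole2 below 0.006 m and z of peg_a in the frame of hole2 below -0.024 m) or (horizontal distance between peg_a and hole3 below 0.006 m and z of peg_a in the frame of hole3 below -0.024 m)) or ((horizontal distance between peg_b and hole0 below 0.006 m and z of peg_b in the frame of hole0 below -0.024 m) or (horizontal distance between peg_b and hole1 below 0.006 m and z of peg_b in the frame of hole1 below -0.024 m) or (horizontal distance between peg_b and hole2 below 0.006 m and z of peg_b in the frame of hole2 below -0.024 m) or (horizontal distance between peg_b and hole3 below 0.006 m and z of peg_b in the frame of hole3 below -0.024 m)) or ((horizontal distance between peg_c and hole0 below 0.006 m and z of peg_c in the frame of hole0 below -0.024 m) or (horizontal distance between peg_c and hole1 below 0.006 m and z of peg_c in the frame of hole1 below -0.024 m) or (horizontal distance between peg_c and hole2 below 0.006 m and z of peg_c in the frame of hole2 below -0.024 m) or (horizontal distance between peg_c and hole3 below 0.006 m and z of peg_c in the frame of hole3 below -0.024 m)) or ((horizontal distance between peg_d and hole0 below 0.006 m and z of peg_d in the frame of hole0 below -0.024 m) or (horizontal distance between peg_d and hole1 below 0.006 m and z of peg_d in the frame of hole1 below -0.024 m) or (horizontal distance between peg_d and hole2 below 0.006 m and z of peg_d in the frame of hole2 below -0.024 m) or (horizontal distance between peg_d and hole3 below 0.006 m and z of peg_d in the frame of hole3 below -0.024 m)))).
It fails at once if the mug was disturbed (distance of mug from where it was at the start of the episode above 0.03 m or angle between mug's own z axis and vertical above 0.3 rad).
It fails at once if the level was disturbed (distance of level from where it was at the start of the episode above 0.03 m or angle between level's own z axis and vertical above 0.3 rad).
It fails at once if the bracket was disturbed (distance of bracket from where it was at the start of the episode above 0.03 m or angle between bracket's own z axis and vertical above 0.3 rad).
Of peg_a, peg_b, peg_c, peg_d only 3 to 4 are there at a start; the rules pass over those that are not, and their reading is None.
At some moment in a run one of peg_a, peg_b, peg_c, peg_d may be knocked a few centimetres aside while the robot is not near it.
Once in a run the grip may slacken for a moment while it holds something.
It also fails if it takes over 210 s, if anything falls off the work surface, if the arm or the gripper's body presses on something with over 40 N, if the wrist force passes 120 N, or if a joint passes its speed limit or range.

## Robot

A 7-joint arm with a two-finger parallel gripper is mounted at the origin on the work surface. World frame = base frame: x ahead of the robot, y to its left, z up, the work surface at z = 0. Lengths are in m, angles in rad, forces in N, time in s.
With the tool pointing down it reaches from about 0.425 to 0.825 m from the base axis. Payload 3.6 kg.
Tool frame: the origin (TCP) lies where the fingers leave the gripper's body, on its centre line; the fingertips stand 73 mm ahead of it and the grasp point (between the pads) lies 54 mm ahead of it; z points along the fingers, y is the line along which they close (so a half turn about z gives the same grasp; the last joint's range is limited). The gripper opens to 85 mm and grips with 20 to 120 N. Pads are 22 mm wide; open, the fingers measure 114 mm over their backs; the gripper's body (76 mm by 85 mm) begins 54 mm behind the grasp point. The pads swing forward as they close: fully open they stand 13 mm farther back than shut.
Start: joints at [1.31, 0.615, -0.013, 1.423, 0.008, 1.103, -0.04], TCP at [0.151, -0.632, 0.304] pointing down, gripper open.
Joint ranges: [-3.12, 3.12], [-0.3, 2.06], [-1.34, 1.32], [0.26, 2.42], [-1.36, 4.5], [0.01, 1.98], [-2.84, 2.84]. Speed limits (rad/s): [2.79, 2.79, 3.14, 3.14, 3.14, 3.14, 3.14].

## Interface

Orientations are given as a unit quaternion [x, y, z, w].
In Python, from station import arm, snapshot, camera_info, ticket gives the robot as it stands. Calls block until the motion is done:
- arm.movep(position, orientation): joint-space move of the TCP to a pose.
- arm.line_to(position, velocity=0.15, ori=None): straight line of the TCP; ori=None keeps the orientation; velocity is the mean speed in m/s.
- arm.move_j(angles): joint-space move.
- arm.move_gripper(opening, effort=None): opening from 0.0 (shut) to 1.0 (fully open); effort is the grip in N (None keeps the last); returns when the fingers have stopped.
- arm.pause(seconds).
- arm.ik(position, orientation): joint angles nearest the present ones, or None.
- snapshot(name): name is "scene" or "top" or "wrist"; returns the picture (384x512x3 uint8, blue, green, red); there is no depth.
- camera_info(name): a dict with "fx", "fy", "cx", "cy" (pixels), "R" (3x3) and "t" (3): a world point X has camera coordinates R X + t; the wrist camera has in their place "T_tool_cam" (4x4, takes a point from camera to tool coordinates, whose origin is the TCP and whose axes are the flange's). Camera axes: x right, y down, z forward; pixel columns grow to the right and rows downward; lengths in m; the calibration is good to about 2 mm. A picture is of the moment at which its call begins: read the wrist's pose just before it. camera_info takes no time and is no camera call.
A pose or a line that the arm cannot do raises arm.MotionError and nothing moves.
- ticket.finish_job(): hands the job in; it is judged then, once.
Readings, each from a call of its own:
- arm.read_time(): time.
- arm.read_joint_positions(): joint angles.
- arm.read_dq(): joint speeds.
- arm.read_effort(): joint torques, N m.
- arm.read_tool_pos(): TCP position.
- arm.read_eef_rot(): TCP orientation.
- arm.read_ft_force(): force on the tool from outside, world axes, zero at the start.
- arm.read_wrist_torque(): the same for the moment, N m.
- arm.read_opening(): opening from 0.0 (shut) to 1.0 (fully open).
- arm.read_finger_force(): force on a finger pad.
Only numpy, scipy, OpenCV 4.12 (cv2) and the standard library are available. Lean on these libraries where they do the work, as an engineer would, in place of code of your own. Each camera call takes 0.05 s, during which the arm holds its last target. There are 200 camera calls.

## Working session

There is one attempt and no reset: what is moved stays moved. The work goes in short steps, each a Python script; the robot and the scene stay as the last script left them, time stands still between calls to the robot, and variables do not carry over. Pictures are saved under pics/ and viewed, at most 14 in all, crops included, and the job is handed in when it is done.

```bash
ls; mkdir -p pics
python3 - <<'E'
from station import arm, snapshot, camera_info
import cv2, numpy as np
for n in ("scene","top"):
    cv2.imwrite(f"pics/{n}0.png", snapshot(n)); c=camera_info(n); print(n,{k:np.round(v,3).tolist() for k,v in c.items()})
print(np.round(camera_info("wrist")["T_tool_cam"],3).tolist(), arm.read_eef_rot(), arm.read_time())
E
```

```text
pics
scene {'fx': 480.164, 'fy': 480.164, 'cx': 251.851, 'cy': 192.478, 'R': [[-0.836, 0.548, 0.012], [0.457, 0.708, -0.539], [-0.304, -0.445, -0.842]], 't': [0.511, -0.193, 1.321]}
top {'fx': 391.164, 'fy': 391.164, 'cx': 258.19, 'cy': 189.623, 'R': [[0.014, -1.0, -0.013], [-0.997, -0.013, -0.076], [0.076, 0.015, -0.997]], 't': [-0.02, 0.597, 0.986]}
[[-0.001, -0.944, -0.329, 0.085], [1.0, -0.0, -0.001, 0.0], [0.001, -0.329, 0.944, -0.07], [0.0, 0.0, 0.0, 1.0]] [ 9.93112770e-01  1.17156494e-01 -1.36402088e-04 -1.16781081e-03] 0.1
```

View pics/scene0.png

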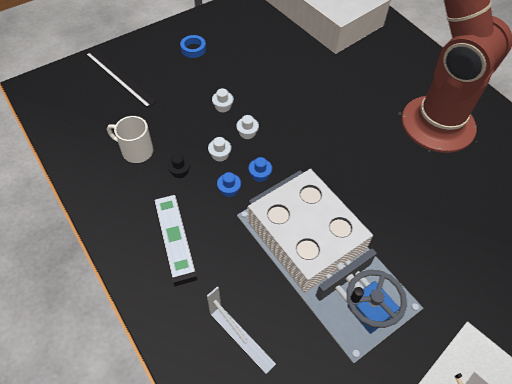

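View pics/top0.png

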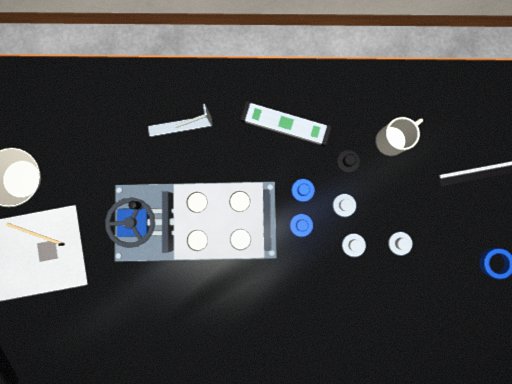

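The scene and top views show three bare aluminium pegs, at top pixels (345,205), (354,245) and (400,244). The look-alikes are blue at (303,190) and (302,225), and black at (348,161). The clamp's holes are at (197,202), (240,201), (197,240) and (240,239), the wheel hub is near (130,223), and the crank is near (134,206). Next I measure all of these.

```bash
cat > h.py <<'E'
from station import arm, snapshot, camera_info, ticket
import cv2, numpy as np
from scipy.spatial.transform import Rotation as Rn
def cam(name):
    c=camera_info(name)
    if "R" in c: return c,np.array(c["R"]).T, -np.array(c["R"]).T@np.array(c["t"])
    T=np.eye(4); T[:3,:3]=Rn.from_quat(arm.read_eef_rot()).as_matrix(); T[:3,3]=arm.read_tool_pos()
    M=T@np.array(c["T_tool_cam"]); return c,M[:3,:3],M[:3,3]
def ray(cm,p,z):
    c,R,o=cm; d=R@np.array([(p[0]-c["cx"])/c["fx"],(p[1]-c["cy"])/c["fy"],1]); return o+d*(z-o[2])/d[2]
def proj(cm,X):
    c,R,o=cm; v=R.T@(np.array(X)-o); return np.array([c["fx"]*v[0]/v[2]+c["cx"],c["fy"]*v[1]/v[2]+c["cy"]])
def q(yaw):  # tool down, closing line (tool y) turned by yaw from world -y
    return (Rn.from_euler("z",yaw)*Rn.from_quat([1,0,0,0])).as_quat()
E
python3 - <<'E'
from h import *
print("mount",Rn.from_quat(arm.read_eef_rot()).as_matrix().round(2).tolist())
T=cam("top");S=cam("scene")
P={"peg1":((345,205),(220,143),.06),"peg2":((354,245),(247,120),.06),"peg3":((400,244),(222,94),.06),
"h0":((197,202),(308,249),.083),"h1":((240,201),(279,214),.083),"h2":((197,240),(341,227),.083),"h3":((240,239),(311,195),.083),
"hub":((130,223),(377,297),.086),"crank":((134,206),(358,293),.131)}
for k,(a,b,z) in P.items():
    A=ray(T,a,z);B=ray(S,b,z); print(k,A[:2].round(3),B[:2].round(3),"r",np.hypot(*A[:2]).round(3))
top=snapshot("top"); cv2.imwrite("pics/c.png",cv2.resize(top[140:280,90:430],None,fx=2.3,fy=2.3,interpolation=cv2.INTER_CUBIC))
E
```

```text
mount [[0.97, 0.23, -0.0], [0.23, -0.97, 0.0], [0.0, -0.0, -1.0]]
peg1 [ 0.56  -0.227] [ 0.563 -0.22 ] r 0.604
peg2 [ 0.462 -0.249] [ 0.466 -0.247] r 0.525
peg3 [ 0.466 -0.361] [ 0.472 -0.36 ] r 0.59
h0 [0.561 0.135] [0.563 0.141] r 0.577
h1 [0.565 0.031] [0.566 0.038] r 0.566
h2 [0.47  0.133] [0.471 0.138] r 0.488
h3 [0.474 0.029] [0.476 0.036] r 0.474
hub [0.508 0.295] [0.512 0.302] r 0.588
crank [0.548 0.272] [0.557 0.283] r 0.612
```

View pics/c.png

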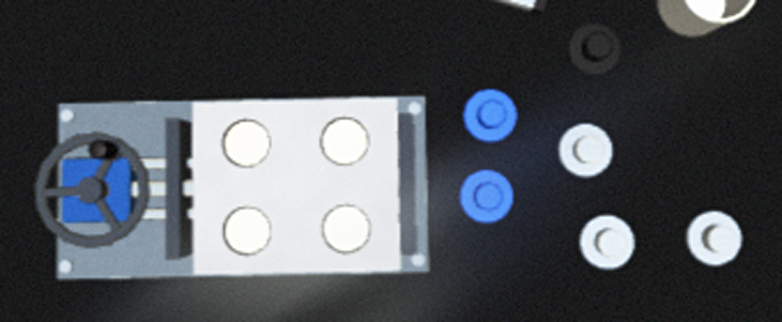

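The close crop confirms the three silver pegs, and the crank top is at about top pixel (132,205). I'll take close wrist views of the block and the wheel.

Run:
```python
from h import *
ims=[]
def go(p):
    arm.movep(p,q(0)); arm.pause(.2); print(arm.read_tool_pos().round(4) if hasattr(arm.read_tool_pos(),'round') else arm.read_tool_pos(), arm.read_time())
for i,p in enumerate([(.50,.082,.33),(.50,.30,.33)]):
    go(p); cm=cam("wrist"); im=snapshot("wrist"); cv2.imwrite(f"pics/w{i}.png",im)
    np.savez(f"w{i}.npz",R=cm[1],o=cm[2]); ims.append(im)
    for n,X in (("h0",(.562,.137,.083)),("h3",(.475,.032,.083)),("crank",(.551,.277,.131)),("hub",(.51,.298,.086))): print(n,proj(cm,X).round())
cv2.imwrite("pics/w01.png",cv2.resize(np.hstack(ims),(800,300)))
print(arm.read_joint_positions())
```

```text
[0.5001 0.0815 0.3299] 3.15
h0 [199. 121.]
h3 [289. 194.]
crank [ 48. 137.]
hub [ 65. 167.]
[0.501  0.2976 0.3301] 4.275
h0 [391. 122.]
h3 [464. 194.]
crank [269. 138.]
hub [248. 168.]
[-0.29661506  0.51626335 -0.44374787  1.57919794  0.24120223  1.10089262
 -2.37369084]
```

View pics/w01.png

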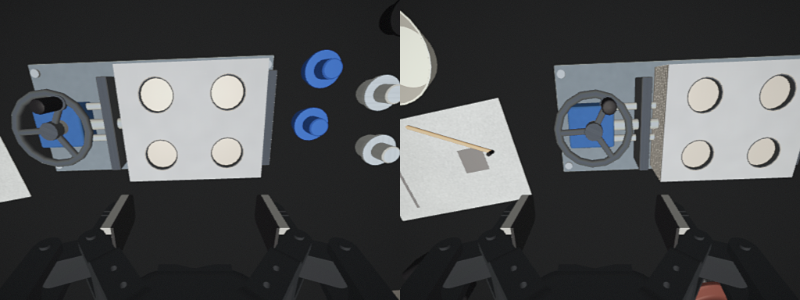

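The left view is over the block and shows the four holes at about (155,93), (227,92), (162,153) and (226,152) in half-scale pixels. The right view has the crank top at about (266,136) full scale, where the projection put it. Next I refine the holes and the wheel centre by contours.

Run:
```python
from h import *
c=camera_info("wrist")
w0=cv2.imread("pics/w0.png");w1=cv2.imread("pics/w1.png")
d=np.load("w0.npz");cm=(c,d["R"],d["o"]); d=np.load("w1.npz");cm1=(c,d["R"],d["o"])
hsv=cv2.cvtColor(cv2.GaussianBlur(w0,(3,3),0),cv2.COLOR_BGR2HSV)
H=[]
for g in [(.562,.137),(.565,.034),(.471,.135),(.475,.032)]:
    u,v=proj(cm,(*g,.083)).astype(int); s=40
    roi=hsv[v-s:v+s,u-s:u+s]; white=((roi[...,1]<16)&(roi[...,2]>120)).astype(np.uint8)
    m=1-cv2.morphologyEx(white,cv2.MORPH_OPEN,np.ones((3,3)))
    n,l,st,ce=cv2.connectedComponentsWithStats(m.astype(np.uint8)); k=l[s,s]
    pts=cv2.findContours((l==k).astype(np.uint8),0,1)[0][0]; e=cv2.fitEllipse(cv2.convexHull(pts))
    P=ray(cm,np.array(e[0])+(u-s,v-s),.083); H.append(P[:2]); print(g,"roi med",np.median(roi.reshape(-1,3),0),roi[s,s],"area",st[k,4],"axes",np.round(e[1],1),P.round(4), "diam", (e[1][1]*(cm[2][2]-.083)/c["fx"]).round(4))
H=np.array(H); print("spacing",np.linalg.norm(H[0]-H[1]),np.linalg.norm(H[2]-H[3]),np.linalg.norm(H[0]-H[2]),np.linalg.norm(H[1]-H[3]))
y=(H[0]-H[1]+H[2]-H[3]);x=(H[0]-H[2]+H[1]-H[3]); x/=np.linalg.norm(x);y/=np.linalg.norm(y)
yy=y+np.array([-x[1],x[0]]); yy/=np.linalg.norm(yy); C=H.mean(0); print("ydir",yy,"centre",C,"wheel",C+.215*yy)
np.savez("holes.npz",C=C,y=yy)
# hub & crank
g=cv2.GaussianBlur(cv2.cvtColor(w1,cv2.COLOR_BGR2GRAY),(5,5),0); u,v=proj(cm1,(.55,.277,.131)).astype(int); s=28
roi=g[v-s:v+s,u-s:u+s]; m=(roi<40).astype(np.uint8); n,l,st,ce=cv2.connectedComponentsWithStats(m); print(st,ce+(u-s,v-s)); 
for a in ce[1:]: print("crank?",ray(cm1,a+(u-s,v-s),.131))
cv2.imwrite("pics/cr.png",np.hstack([cv2.resize(w1[90:240,170:340],None,fx=3,fy=3),cv2.cvtColor(cv2.resize(m*255,(450,450),interpolation=0),8)])[:, :800])
```

```text
Traceback (most recent call last):
cv2.error: OpenCV(4.12.0) /io/opencv/modules/imgproc/src/shapedescr.cpp:361: error: (-201:Incorrect size of input array) There should be at least 5 points to fit the ellipse in function 'fitEllipseNoDirect'
```

```bash
cat > m.py <<'E'
from h import *
c=camera_info("wrist")
w0=cv2.imread("pics/w0.png");w1=cv2.imread("pics/w1.png")
d=np.load("w0.npz");cm=(c,d["R"],d["o"]); d=np.load("w1.npz");cm1=(c,d["R"],d["o"])
b=cv2.GaussianBlur(w0,(3,3),0).astype(int); diff=b[...,2]-b[...,0]
print("hole/block R-B", diff[119,199],diff[155,245], b[119,199],b[155,245])
H=[]
for g in [(.562,.137),(.565,.034),(.471,.135),(.475,.032)]:
    u,v=proj(cm,(*g,.083)).astype(int); s=36
    th=(diff[119,199]+diff[155,245])/2
    m=((diff[v-s:v+s,u-s:u+s]>th)|(b[v-s:v+s,u-s:u+s].max(2)<130)).astype(np.uint8)
    m=cv2.morphologyEx(m,cv2.MORPH_OPEN,np.ones((3,3)))
    n,l,st,ce=cv2.connectedComponentsWithStats(m); k=1+np.argmax(st[1:,4])
    pts=cv2.findContours((l==k).astype(np.uint8),0,1)[0][0]; e=cv2.fitEllipse(cv2.convexHull(pts))
    P=ray(cm,np.array(e[0])+(u-s,v-s),.083); H.append(P[:2]); print(g,"area",st[k,4],"axes",np.round(e[1],1),P.round(4),"diam",(e[1][1]*(cm[2][2]-.083)/c["fx"]).round(4))
H=np.array(H); N=np.linalg.norm; print("spacing",N(H[0]-H[1]),N(H[2]-H[3]),N(H[0]-H[2]),N(H[1]-H[3]))
y=(H[0]-H[1]+H[2]-H[3]);x=(H[0]-H[2]+H[1]-H[3]); x/=N(x);y/=N(y)
yy=y+np.array([-x[1],x[0]]); yy/=N(yy); C=H.mean(0); print("ydir",yy,"centre",C,"wheel",C+.215*yy)
np.savez("holes.npz",C=C,y=yy)
g=cv2.GaussianBlur(cv2.cvtColor(w1,cv2.COLOR_BGR2GRAY),(5,5),0); u,v=proj(cm1,(.55,.277,.131)).astype(int); s=28
roi=g[v-s:v+s,u-s:u+s]; m=(roi<40).astype(np.uint8); n,l,st,ce=cv2.connectedComponentsWithStats(m)
for a,t in zip(ce[1:],st[1:]): print("crank?",t,a+(u-s,v-s),ray(cm1,a+(u-s,v-s),.131))
cv2.imwrite("pics/cr.png",np.hstack([cv2.resize(w1[100:220,180:300],(390,390)),cv2.cvtColor(cv2.resize(m*255,(390,390),interpolation=0),8)]))
E
python3 m.py
```

```text
hole/block R-B 12 -3 [219 229 231] [207 206 204]
(0.562, 0.137) area 1564 axes [42.9 46.5] [0.5618 0.1377 0.083 ] diam 0.054
(0.565, 0.034) area 1602 axes [43.9 46.6] [0.5656 0.0334 0.083 ] diam 0.0541
(0.471, 0.135) area 1187 axes [37.7 40.3] [0.4701 0.1344 0.083 ] diam 0.0469
(0.475, 0.032) area 1196 axes [37.4 40.2] [0.4736 0.0304 0.083 ] diam 0.0468
spacing 0.10433702342755352 0.10400030293085799 0.09179035472583985 0.09202780075476857
ydir [-0.03470716  0.99939752] centre [0.51779769 0.08398145] wheel [0.51033565 0.29885192]
crank? [17 15 14 10 56] [263.28571429 128.21428571] [0.55995995 0.2831178  0.131     ]
```

View pics/cr.png

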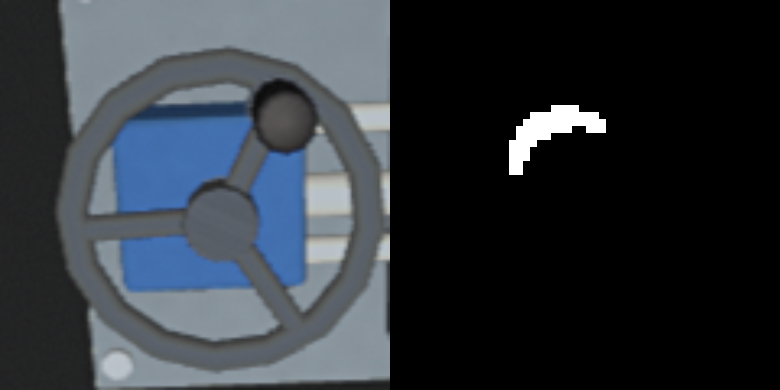

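The left crop shows the crank top's centre at full pixel (268,136) and the hub at (248,167). The hole spacing comes out at 104 and 92 mm, so the wheel centre derived from it is trustworthy. I'll grip the crank and turn half a turn to test.

```bash
cat >> h.py <<'E'
W=np.array([.5103,.2989]); ZC=.172
def crank(W,a,r=.046): return np.array([W[0]+r*np.cos(a),W[1]+r*np.sin(a)])
def tang(a,sgn=-1):  # force on tool resisting clockwise motion
    f=np.array(arm.read_ft_force()); return f[:2]@np.array([-np.sin(a),np.cos(a)])
E
python3 - <<'E'
from h import *
d=np.load("w1.npz");cm1=(camera_info("wrist"),d["R"],d["o"])
P=ray(cm1,(268,135.7),.131);Hb=ray(cm1,(248.3,167.4),.09); v=P[:2]-W; print(P,Hb,"r",np.hypot(*v)); a=np.arctan2(v[1],v[0]); print("ang",a)
p=crank(W,a); arm.move_gripper(.6,40)
arm.movep([*p,.26],q(np.pi)); print(arm.read_joint_positions())
arm.line_to([*p,ZC],.12); print(arm.read_tool_pos(),arm.read_ft_force(),arm.read_time())
arm.move_gripper(0,40); print("open",arm.read_opening(),arm.read_finger_force(),arm.read_ft_force())
t=arm.read_time(); a0=a
for i in range(12):
    a-=np.radians(15); arm.line_to([*crank(W,a),ZC],.12); f=np.array(arm.read_ft_force())
    print(i,f.round(1),round(tang(a),1),(np.array(arm.read_tool_pos())[:2]-crank(W,a)).round(4))
print(arm.read_time()-t,arm.read_opening(),arm.read_joint_positions()); open("a.txt","w").write(f"{a0} {a}")
E
```

```text
[0.55283212 0.27844484 0.131     ] [0.51151024 0.2979022  0.09      ] r 0.04719528464059641
ang -0.4482790768965133
[ 0.08268057  0.86511537 -1.15031488  1.55819037  0.81702828  1.26352883
  0.37445687]
[0.55197458 0.27953269 0.17282133] [-0.51048081  0.53486056 -0.84812991] 7.975
open 0.22481611131230603 39.042364954948425 [-0.48180383 -0.13720596  5.06307281]
0 [-0.7 -1.7  5.5] -1.7 [ 0.0001 -0.    ]
1 [-0.4 -2.   6. ] -1.5 [-0.  0.]
2 [ 0.1 -1.9  6.9] -0.6 [-0.0002  0.0001]
3 [-0.6 -1.1  7.2] -0.7 [-0.0005  0.0003]
4 [-1.6 -1.6  7.6] -1.3 [-0.0007  0.0005]
5 [-1.3 -0.4  8.4] -1.0 [-0.0007  0.0008]
6 [-0.9  0.1  8.9] -0.8 [-0.0006  0.0011]
7 [-1.4 -0.2  8.7] -0.6 [-0.0004  0.0013]
8 [0.2 2.4 8.5] -2.2 [-0.0001  0.0015]
9 [0.3 0.7 7.6] -0.6 [0.0002 0.0015]
10 [1.1 0.2 6.7] -0.4 [0.0006 0.0014]
11 [1.8 0.9 8.9] -1.6 [0.0008 0.0012]
3.0 0.2182237741890586 [-0.03181439  0.9023539  -1.08251061  1.79006624  0.92373218  1.05096562
  0.09858282]
```

Run:
```python
from h import *
a0,a=map(float,open("a.txt").read().split())
for i in range(48):
    a-=np.radians(15); arm.line_to([*crank(W,a),ZC],.12); t=tang(a)
    if i%6==0 or abs(t)>8: print(i,round(t,1),round(arm.read_opening(),3))
    if abs(t)>14: break
print("fine",arm.read_time()); 
for i in range(140):
    a-=np.radians(4); arm.line_to([*crank(W,a),ZC],.1); t=tang(a); e=np.array(arm.read_tool_pos())[:2]-crank(W,a)
    if i%10==0 or abs(t)>6: print(i,np.round(a0-a,2),round(t,1),e.round(4),round(arm.read_opening(),3))
    if abs(t)>15: break
print(arm.read_time(),arm.read_ft_force(),arm.read_tool_pos()); open("a.txt","w").write(f"{a0} {a}")
```

```text
0 -0.6 0.22
6 -0.8 0.226
12 -0.7 0.221
18 -0.8 0.222
24 -1.1 0.215
30 -0.3 0.221
36 -1.4 0.223
42 -0.9 0.22
fine 23.3583
0 15.78 1.2 [0.0003 0.0001] 0.223
10 16.48 1.6 [-0.0003 -0.    ] 0.222
20 17.17 2.0 [-0.0008  0.0006] 0.221
30 17.87 1.5 [-0.0003  0.0012] 0.221
39 18.5 11.1 [0.0004 0.0051] 0.218
40 18.57 16.5 [0.0007 0.0077] 0.217
33.6083 [ 4.44140161 16.01598611 -1.9214125 ] [0.5563215  0.29882807 0.17309454]
```

The jaw hit its stop after 18.5 rad, with a 16 N reaction and the crank at about 0 rad in the world frame. I'll hold briefly, back off 90°, release, then fly over the pegs to look.

Run:
```python
from h import *
arm.pause(.3); print(arm.read_ft_force())
arm.line_to([*crank(W,.01),ZC],.05)
for k in range(1,13):
    a=.01+np.pi/2*k/12; arm.line_to([*crank(W,a),ZC],.06)
arm.pause(.4); print(arm.read_ft_force(),arm.read_opening(),arm.read_tool_pos())
arm.move_gripper(.6); arm.line_to([*crank(W,a),.27],.15)
print(arm.read_time())
arm.movep([.51,.16,.36],q(np.pi)); 
top=snapshot("top"); cv2.imwrite("pics/top2.png",top)
arm.movep([.50,-.29,.33],q(0)); arm.pause(.2); cm=cam("wrist"); im=snapshot("wrist"); cv2.imwrite("pics/w2.png",im); np.savez("w2.npz",R=cm[1],o=cm[2])
top=snapshot("top")
cv2.imwrite("pics/v2.png",np.hstack([cv2.resize(im,(400,300)),cv2.resize(cv2.imread("pics/top2.png")[150:270,90:250],(400,300))]))
print(arm.read_joint_positions(),arm.read_time())
for g in ((.56,-.227),(.462,-.249),(.468,-.361)): print(proj(cm,(*g,.06)))
```

```text
[ 5.00773641 16.02730932 -2.94982239]
[ 0.50258535 -0.28528464  7.95395341] 0.21979795546041067 [0.510511   0.34506597 0.17293027]
38.8417
[ 0.71179174  0.49715136 -0.35339583  1.59500698  0.18758315  1.08320039
 -1.26005884] 41.675
[197.86515463 121.74121516]
[218.89108637 198.01564628]
[303.62720752 193.91472685]
```

View pics/v2.png

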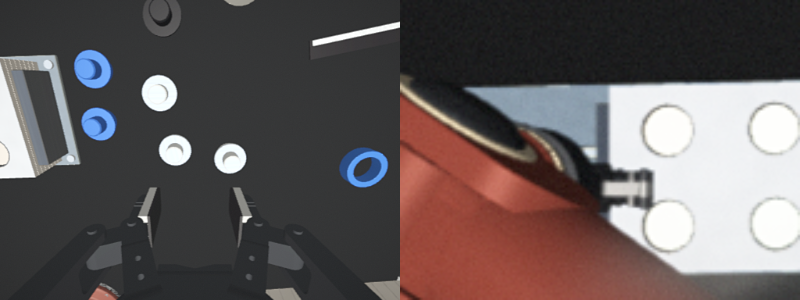

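The wrist view shows the three silver pegs at full-scale (203,119), (224,193) and (296,202). The third has shifted slightly from where the top view put it. The arm hides the wheel in the top crop, so I'll check the wheel later. Now I'll pick and place the first peg, and re-detect each time.

```bash
cat >> h.py <<'E'
d=np.load("holes.npz"); _y=d["y"]; _x=np.array([_y[1],-_y[0]])
HOLES={k:d["C"]+_x*.046*sx+_y*.052*sy for k,(sx,sy) in {"h0":(1,1),"h1":(1,-1),"h2":(-1,1),"h3":(-1,-1)}.items()}
def pegs(name="wrist"):
    cm=cam(name); im=snapshot(name); hsv=cv2.cvtColor(im,cv2.COLOR_BGR2HSV)
    m=((hsv[...,2]>95)&(hsv[...,1]<60)).astype(np.uint8); out=[]
    for c in cv2.findContours(m,cv2.RETR_EXTERNAL,cv2.CHAIN_APPROX_NONE)[0]:
        if cv2.contourArea(c)<150: continue
        h=cv2.convexHull(c); (u,v),r=cv2.minEnclosingCircle(h)
        if cv2.contourArea(c)<.75*np.pi*r*r: continue
        e=cv2.fitEllipse(h) if len(h)>5 else ((u,v),(2*r,2*r),0)
        P=ray(cm,e[0],.034); D=np.mean(e[1])*abs(cm[2][2]-.034)/cm[0]["fx"]
        if .045<D<.072 and P[1]<-.1: out.append((P[:2],D,np.round(e[0],1)))
    return out,im
def look():
    arm.movep([.50,-.29,.33],q(0)); arm.pause(.25); o,im=pegs()
    for P,D,e in o: print("peg",P.round(4),"diam",D.round(4),e)
    return o,im
def pick(P):
    arm.move_gripper(.65,60); arm.movep([*P,.20],q(0)); arm.line_to([*P,.110],.12); print("down",np.round(arm.read_ft_force(),1))
    arm.move_gripper(0,60); print("grip",round(arm.read_opening(),3),round(arm.read_finger_force(),1))
    arm.line_to([*P,.25],.15); print("lifted",round(arm.read_opening(),3),round(arm.read_finger_force(),1),arm.read_time())
def place(H):
    arm.movep([*H,.25],q(0)); f0=np.array(arm.read_ft_force()); print("over",round(arm.read_opening(),3),round(arm.read_finger_force(),1),f0.round(1))
    arm.line_to([*H,.20],.12); z=.20
    while z>.166:
        z-=.002; arm.line_to([*H,z],.04); f=np.array(arm.read_ft_force())-f0
        if f[2]>6 or np.hypot(*f[:2])>12: break
    print("contact z",round(z,4),f.round(1),np.round(arm.read_tool_pos(),4))
E
python3 - <<'E'
from h import *
o,im=look(); ot,_=pegs("top")
for t in ot: print("top",t[0].round(4),t[1].round(4))
print(HOLES)
o.sort(key=lambda t:-t[0][1]); print("picking",o[0][0]); pick(o[0][0]); place(HOLES["h0"])
E
```

```text
peg [ 0.4463 -0.3538] diam 0.0546 [293.4 201.7]
peg [ 0.462  -0.2532] diam 0.0554 [222.9 191.4]
peg [ 0.5618 -0.23  ] diam 0.0627 [202.5 118.4]
top [ 0.4605 -0.2538] 0.0604
top [ 0.5607 -0.2308] 0.0596
{'h0': array([0.56196521, 0.13754666]), 'h1': array([0.56557475, 0.03360931]), 'h2': array([0.47002063, 0.1343536 ]), 'h3': array([0.47363018, 0.03041625])}
picking [ 0.56179487 -0.2299946 ]
down [-0.1  0.3  0.2]
grip 0.327 59.0
lifted 0.326 59.2 45.5083
over 0.322 59.2 [-0.4 -0.4 -2.2]
contact z 0.17 [1.9 1.  6.6] [0.5624 0.1377 0.1706]
```

The peg rests about 6 mm proud in h0, as expected. I'll release it and push it down with the closed fingers.

```bash
cat >> h.py <<'E'
def seat(H):
    arm.move_gripper(.65); p=np.array(arm.read_tool_pos()); arm.line_to([p[0],p[1],.24],.15); arm.move_gripper(0,60)
    arm.movep([*H,.21],q(0)); f0=np.array(arm.read_ft_force()); z=.206; peak=0
    while z>.182:
        z-=.0015; arm.line_to([*H,z],.03); f=np.array(arm.read_ft_force())-f0; tz=arm.read_tool_pos()[2]
        if abs(f[2])>2: print("  z",round(z,4),round(tz,4),f.round(1))
        if f[2]>32: break
    arm.pause(.2); print("seated tip z",round(arm.read_tool_pos()[2]-.073,4),np.round(np.array(arm.read_ft_force())-f0,1)); arm.line_to([*H,.25],.15); print(arm.read_time())
E
python3 - <<'E'
from h import *
seat(HOLES["h0"])
o,im=look()
E
```

```text
z 0.203 0.2031 [ 0.6 -0.1 -2.1]
  z 0.1985 0.1983 [-0.4 -0.6 -2.1]
  z 0.191 0.1917 [-1.2 -0.7  2.8]
  z 0.1895 0.1904 [-0.7 -0.2  5.2]
  z 0.188 0.189 [-0.5 -0.2  5.6]
  z 0.1865 0.1878 [-1.6 -1.6  6.7]
  z 0.185 0.1877 [-3.4 -2.1 14. ]
  z 0.1835 0.1876 [-6.6 -2.6 21.9]
  z 0.182 0.1875 [-8.9 -4.2 29.6]
seated tip z 0.1145 [-8.7 -3.2 29.1]
57.9
peg [ 0.4462 -0.3538] diam 0.0549 [294.  202.2]
peg [ 0.4619 -0.2531] diam 0.0557 [223.6 191.8]
```

It moved down 6 mm to a hard stop at tip height 0.1145 m, against 0.115 expected, so it is seated. Next peg.

Run:
```python
from h import *
o,im=look(); o.sort(key=lambda t:-t[0][1]); pick(o[0][0]); place(HOLES["h1"])
if arm.read_opening()>.25 and arm.read_tool_pos()[2]<.182: seat(HOLES["h1"])
o,im=look(); cv2.imwrite("pics/w3.png",im)
```

```text
peg [ 0.4461 -0.3537] diam 0.0549 [293.3 201.8]
peg [ 0.4619 -0.2532] diam 0.0556 [223.  191.5]
down [-0.5  0.4  0.6]
grip 0.331 59.0
lifted 0.328 59.2 63.8917
over 0.33 59.2 [ 0.6 -0.8 -1.5]
contact z 0.168 [0.8 0.6 6.7] [0.5662 0.0338 0.1687]
  z 0.1895 0.1901 [-0.1  0.9  4.2]
  z 0.188 0.189 [-0.3  0.8  6.3]
  z 0.1865 0.1878 [-1.4  0.   9. ]
  z 0.185 0.1877 [-3.7  0.1 16.7]
  z 0.1835 0.1876 [-6.4 -0.4 24.5]
  z 0.182 0.1875 [-9.3 -0.2 33.3]
seated tip z 0.1146 [-9.4 -0.6 32.8]
76.3417
peg [ 0.4464 -0.3538] diam 0.0552 [294.3 202.2]
```

Run:
```python
from h import *
o,im=look(); pick(o[0][0]); place(HOLES["h3"])
if arm.read_opening()>.25 and arm.read_tool_pos()[2]<.182: seat(HOLES["h3"])
else: raise SystemExit("check")
arm.movep([.49,.082,.33],q(0)); arm.pause(.2); w=snapshot("wrist")
arm.movep([.50,-.29,.33],q(0)); arm.pause(.2); t=snapshot("top"); s=snapshot("scene"); print(arm.read_time())
cv2.imwrite("pics/end.png",np.vstack([np.hstack([cv2.resize(w,(400,300)),cv2.resize(t,(400,300))]),np.hstack([cv2.resize(s,(400,300)),cv2.resize(s[150:360,220:440],(400,300))])]))
```

```text
peg [ 0.4463 -0.3537] diam 0.0551 [293.3 201.8]
down [-0.1 -0.   0.2]
grip 0.325 59.1
lifted 0.327 59.2 82.05
over 0.327 59.2 [-0.5 -0.6 -2.3]
contact z 0.168 [5.5 0.9 7.1] [0.4742 0.0306 0.1684]
  z 0.1895 0.1898 [0.3 0.2 2.8]
  z 0.188 0.1886 [-1.3  0.1  4.2]
  z 0.1865 0.1877 [-1.7  0.1  8.9]
  z 0.185 0.1876 [-3.9  0.7 19.6]
  z 0.1835 0.1875 [-6.8 -0.2 32.6]
seated tip z 0.1145 [-7.  -1.  31.9]
94.5083
96.925
```

View pics/end.png

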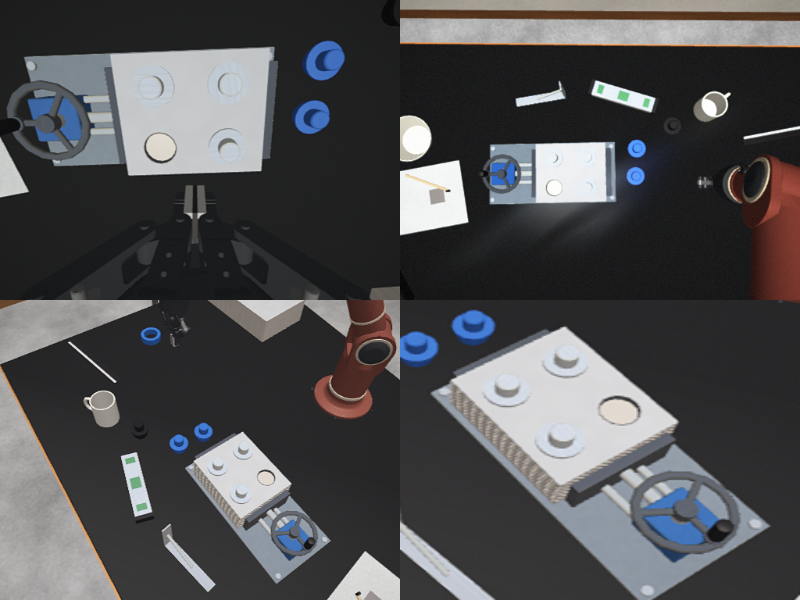

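The views show all three collars flush in their holes, the crank a quarter turn back at +y, no silver peg left on the table, and the bystanders where they were. I'm handing the job in.

```bash
python3 -c "
from h import *
print(ticket.finish_job())"
```

```text
the job is handed in; nothing more can be done
None
```

The job is handed in (no verdict was returned): the handwheel was turned to its stop and backed off a quarter turn, all three pegs found are seated flush in holes of their own, and the mug, level and bracket look undisturbed.

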